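Retain the sanding drum with its snap ring

ROBOT

A 6-joint arm with a two-finger parallel gripper is mounted at the origin on the work surface. World frame = base frame: x ahead of the robot, y to its left, z up, the work surface at z = 0. Lengths are in mm, angles in degrees, forces in N, time in s.
With the tool pointing down it reaches from about 275 to 725 mm from the base axis. Payload 5.6 kg.
Tool frame: the origin (TCP) lies on the centre line of the jaws, within the pads' length; the fingertips stand 25 mm ahead of it and the grasp point (between the pads) lies 6 mm ahead of it; x points along the fingers, y is the direction in which the jaws open and shut, and the axes are right-handed (so a half turn about x gives the same grasp; the last joint's range is limited). The gripper opens to 85 mm and grips with 20 to 120 N. Pads are 22 mm wide; open, the fingers measure 114 mm over their backs; the gripper's body (76 mm by 85 mm) begins 54 mm behind the grasp point. The pads swing forward as they close: fully open they stand 13 mm farther back than shut.
Start: joints at [82.426, 14.616, 6.199, 0, -81.583, -16.306], TCP at [222.633, 502.919, 256.283] pointing down, gripper open.
Joint ranges: [-168.99, 168.99], [-69.2, 112.95], [-62.41, 85.93], [-164.36, 98.24], [-168.68, -3.75], [-174.98, 174.98]. Speed limits (degrees/s): [147.25, 147.25, 180, 180, 180, 180].

INTERFACE

Orientations are given as [roll, pitch, yaw] about the fixed x, y, z axes, in that order (R = Rz(yaw) Ry(pitch) Rx(roll)).
In Python, from rig import bot, hand, planner, optics, sensors gives the robot as it stands. Calls block until the motion is done:
- bot.goto(position, orientation): joint-space move of the TCP to a pose.
- bot.line_to(position, rot=None, feed=150): straight line of the TCP; rot=None keeps the orientation; feed is the mean speed in mm/s.
- bot.goto_joints(angles): joint-space move.
- hand.open_gripper() and hand.close_gripper(): open the fingers fully, or close them until they stop; the grip force is fixed at half the most.
- bot.dwell(seconds).
- planner.ik(position, orientation): joint angles nearest the present ones, or None.
- optics.read_camera(name): name is "side" or "top"; returns (picture, depth): 420x560x3 uint8, red, green, blue; 420x560 float32, mm along the optical axis (not along the pixel's ray), 0 where there is no reading.
- optics.camera_info(name): a dict with "vfov" (degrees; the focal length in pixels is half the picture's height over the tangent of half this angle, whatever the lens; pixels are square), "cx", "cy" (the principal point, pixels), "eye" and "rotation" of the camera in the world. Camera axes: x right, y up, looking along -z (the intrinsics and any distortion apply to the point x, -y, -z); pixel columns grow to the right and rows downward; lengths in mm; the calibration is good to about 2 mm. A picture is of the moment at which its call begins. camera_info takes no time and is no camera call.
A pose or a line that the arm cannot do raises bot.Unreachable and nothing moves.
- bot.sign_off(): hands the job in, once; it reports no verdict.
Readings, each from a call of its own:
- sensors.get_t(): time.
- sensors.get_joint_pos(): joint angles.
- sensors.get_joint_velocities(): joint speeds.
- sensors.get_tau(): joint torques, N m.
- sensors.get_eef_pos(): TCP position.
- sensors.get_tcp_rot(): TCP orientation.
- sensors.get_contact_force(): force on the tool from outside, world axes, zero at the start.
- sensors.get_moment(): the same for the moment, N m.
- sensors.get_grip_width(): opening from 0.0 (shut) to 1.0 (fully open).
Only numpy, scipy, OpenCV 4.12 (cv2) and the standard library are available. Lean on these libraries where they do the work, as an engineer would, in place of code of your own. Each camera call takes 0.05 s, during which the arm holds its last target.

TASK

The sanding sleeve on the sander's drum arbor needs its retaining ring. Pinch the two eye lugs of the large wire snap ring together so that the ring spreads open, lower it spread over the nose of the arbor that carries the fat abrasive sleeve (not the bare arbor), down to the washer on top of the sleeve, and let go so that it contracts into the groove and stays there.

Things in the scene. Friction and masses are not known exactly. Their poses are not given: they have to be found in the camera images.
- ring_eyes (a point): Pinch point of the large loose wire snap ring (115 mm long, flat on the bench): midway between its two upright steel eye lugs, 28 mm above its underside. x: from back coil to lugs; y: lug to lug; z up. Lugs: tabs 16 long, 5 thick, tops 46 mm up, 66 mm over their outer faces. The arms cross: pinching the lugs along y to a hard stop at 16 mm (3 to 6 N spring) spreads the ring.
- ring_center (a point): Centre of the ring's round middle, 3 mm above its underside, 50 mm behind ring_eyes along -x, same axes. Wire 6 mm. Relaxed, 31 mm clear; fully spread it passes the nose if the arbor's axis is 44 to 58 mm behind the pinch point (aim for 51) and within 6 mm sideways. Any yaw about the arbor will do. A like clip of 60 % size is not used.
- ring_arm (a joint): Angle by which the snap ring is spread, in rad: 0 relaxed, 0.46 fully spread (lugs pinched to the stop), about 0.02 when it sits in the groove. A spring closes it when the lugs are let go.
- groove (a point): On the vertical axis of the target arbor (fixed), at the top face of the 72 mm washer that covers its fat rust-brown sleeve (76 mm across), 86 mm above the bench. z up. Above it: groove 31 mm across, 15 mm high, then the nose, 36 mm across, tapering to 18 mm at its top, 33 mm above this point. The bare arbor has the same nose on a thin 28 mm stem.
Things that resemble listed ones, but are neither listed nor needed, are in the scene too. Leave any purple look-alike of the part that bears ring_eyes alone.

How it is judged (in metres and radians):
On the way:
1. the ring is spread open around or just above the nose of the sleeved arbor (value of joint ring_arm above 0.25 rad and horizontal distance between ring_center and groove below 0.025 m and z of ring_center in the frame of groove between -0.005 and 0.06 m), for 0.1 s.
At the end, for the whole second after the job is handed in: The ring is contracted (spread under 0.1 rad) in the sleeved arbor's groove: its centre within 8 mm of the arbor's axis, 3 mm below to 13 mm above the washer's face, tilted less than 10 degrees, and at rest (horizontal distance between ring_center and groove below 0.008 m and z of ring_center in the frame of groove between -0.003 and 0.013 m and angle between ring_center's own z axis and vertical below 0.18 rad and value of joint ring_arm below 0.1 rad and linear speed of ring below 0.03 m/s); the robot touches nothing.
It also fails if it takes over 40 s, if anything falls off the work surface, if the arm or the gripper's body presses on something with over 40 N, if the wrist force passes 120 N, or if a joint passes its speed limit or range.

## Working session

There is one attempt and no reset: what is moved stays moved. The work goes in short steps, each a Python script; the robot and the scene stay as the last script left them, time stands still between calls to the robot, and variables do not carry over. Pictures are saved under pics/ and viewed, and the job is handed in when it is done.

```bash
ls; mkdir -p pics
python3 - <<'E'
from rig import bot, hand, planner, optics, sensors
import cv2,numpy as np
for n in ["top","side"]:
    p,d=optics.read_camera(n); cv2.imwrite(f"pics/{n}0.png",p[:,:,::-1]); np.savez(f"{n}0.npz",p=p,d=d)
    print(n,optics.camera_info(n))
print(sensors.get_t(),sensors.get_tcp_rot())
E
```

```text
pics
top {'vfov': 44.240648320227066, 'cx': 271.9589040748486, 'cy': 214.12199250724294, 'eye': array([ 428.63578428,    4.27956481, 1119.90814128]), 'rotation': array([ 3.85044236e+00, -4.02244917e-02, -9.12381151e+01])}
side {'vfov': 55.798142170414934, 'cx': 278.36403654137695, 'cy': 214.8882726307354, 'eye': array([ 160.70453029, -436.21792203,  516.96208328]), 'rotation': array([ 50.62384361,  -0.94662242, -39.22631459])}
0.1 [  92.05483872   89.90224078 -111.83185968]
```

View pics/top0.png

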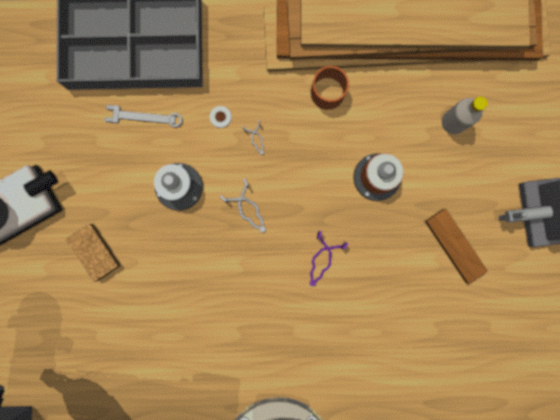

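View pics/side0.png

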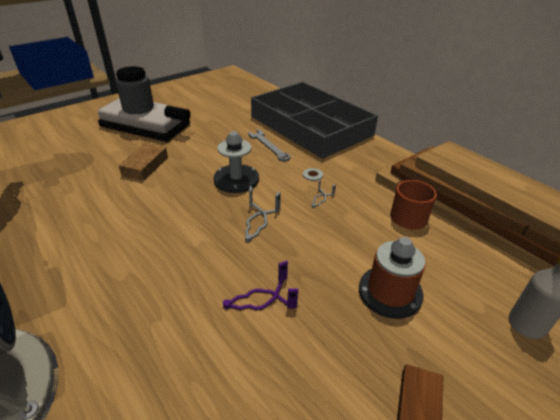

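Top view: there are three clips. The large steel clip is at about (245,207), the small steel one at (257,138) and the purple look-alike at (325,258). The arbor at (380,175) has the rust-brown sleeve, and the one at (175,185) is bare. I'll enlarge the clip and the sleeved arbor and measure them.

```bash
cat > h.py <<'E'
import numpy as np,cv2
from scipy.spatial.transform import Rotation as R
from rig import optics
def cam(n):
    i=optics.camera_info(n); f=210/np.tan(np.radians(i['vfov']/2))
    return i,f,R.from_euler('xyz',i['rotation'],degrees=True).as_matrix()
def ray(n,u,v):
    i,f,M=cam(n); d=np.array([(u-i['cx'])/f,-(v-i['cy'])/f,-1.]); return np.array(i['eye']),M@d
def onz(n,u,v,z):
    e,d=ray(n,u,v); return e+d*(z-e[2])/d[2]
def cloud(n,D):
    i,f,M=cam(n); v,u=np.mgrid[:420,:560]
    P=np.stack([(u-i['cx'])/f*D,-(v-i['cy'])/f*D,-D],-1); return P@M.T+i['eye']
def proj(n,p):
    i,f,M=cam(n); q=M.T@(np.array(p)-i['eye']); return i['cx']+f*q[0]/-q[2], i['cy']+f*q[1]/q[2]
def tri(a,b):
    (e1,d1),(e2,d2)=ray('top',*a),ray('side',*b)
    s=np.linalg.lstsq(np.c_[d1,-d2],e2-e1,rcond=None)[0]
    p,q=e1+s[0]*d1,e2+s[1]*d2; return (p+q)/2,np.linalg.norm(p-q)
E
python3 - <<'E'
from h import *
t=np.load('top0.npz');s=np.load('side0.npz')
def crop(im,x,y,w,h,k): return cv2.resize(im[y:y+h,x:x+w,::-1],None,fx=k,fy=k,interpolation=cv2.INTER_CUBIC)
a=crop(t['p'],210,170,70,75,7.6); b=crop(s['p'],235,175,55,75,7.6)
a=a[:560];b=b[:560];h=min(len(a),len(b));cv2.imwrite('pics/ring.png',np.hstack([a[:h,:400],b[:h,:400]]) if 0 else cv2.resize(np.hstack([crop(t['p'],210,170,70,75,5.5),crop(s['p'],230,175,70,75,5.5)]),None,fx=1,fy=1))
cv2.imwrite('pics/arb.png',np.hstack([crop(t['p'],345,140,70,75,5.5),crop(s['p'],355,235,70,75,5.5)]))
for n,q in (('top',t),('side',s)):
    C=cloud(n,q['d']); z=C[...,2]; print(n,'bench z',np.median(z[230:300,130:300]))
    # heights in ring regions
    x,y,w,h=(210,170,70,75) if n=='top' else (235,180,60,65)
    m=np.zeros(z.shape,bool);m[y:y+h,x:x+w]=1;m&=(z>25)&(z<60)
    k,l,st,c=cv2.connectedComponentsWithStats(m.astype('uint8'))
    for j in range(1,k):
        if st[j,4]>2: print(' ring tab',c[j],st[j,4],C[l==j].mean(0),C[l==j][:,2].max())
    x,y,w,h=(345,140,70,75) if n=='top' else (355,230,75,75)
    m=np.zeros(z.shape,bool);m[y:y+h,x:x+w]=1
    for lo,hi in((80,92),(92,112),(112,125)):
        mm=m&(z>lo)&(z<hi); print(' arb',lo,mm.sum(),C[mm].mean(0),[(C[mm][:,k].min()+C[mm][:,k].max())/2 for k in(0,1)])
E
```

```text
top bench z -0.9388098406003564
 ring tab [244.9047619  182.42857143] 21 [568.88737465  57.24087579  43.26710091] 47.5309498979891
 ring tab [222.63157895 198.73684211] 19 [535.5848142  104.49337509  42.84540675] 47.91860859012718
 arb 80 776 [ 577.69562934 -224.47490734   84.6191108 ] [np.float64(579.1509224985768), np.float64(-226.60783867851043)]
 arb 92 121 [ 577.53272121 -223.68682559  106.78715586] [np.float64(579.0642738042969), np.float64(-226.5748872242592)]
 arb 112 135 [ 578.56759242 -225.59301073  116.33825968] [np.float64(579.1785162963665), np.float64(-226.7174485931218)]
side bench z 0.6275929923991725
 ring tab [250.10526316 192.34210526] 38 [535.68795948 101.69152351  38.8768607 ] 48.63400386644497
 ring tab [277.48333333 197.36666667] 60 [570.12167815  55.56766216  37.47518212] 48.26059430992365
 arb 80 1050 [ 571.02509141 -232.66059344   85.88592167] [np.float64(580.3247893093974), np.float64(-227.2904379387112)]
 arb 92 266 [ 571.59503418 -232.10860481  104.04761211] [np.float64(577.8231797548647), np.float64(-227.82394583027647)]
 arb 112 203 [ 577.88318668 -228.76580118  117.07613617] [np.float64(580.043747623437), np.float64(-227.56197534100312)]
```

View pics/ring.png

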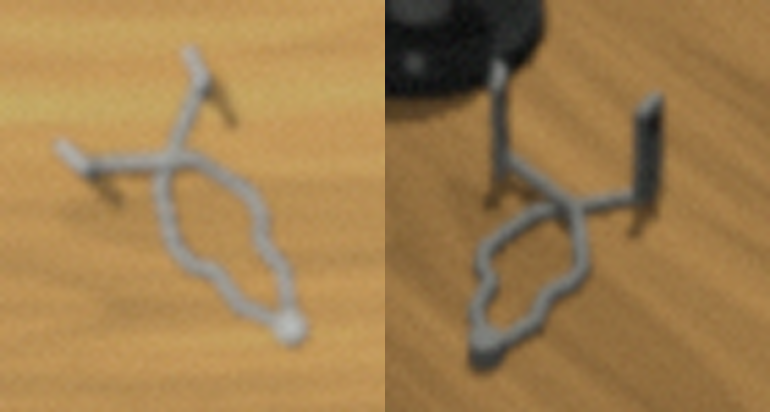

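View pics/arb.png

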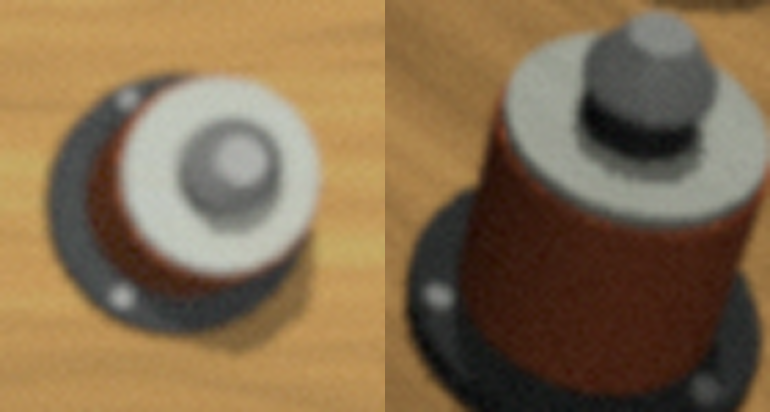

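The crops confirm both: the steel clip with ~60 mm lug spacing, and the rust sleeve with washer, groove and nose. Next I'll work out the ring yaw, nearby obstacles and IK options.

```bash
cat >> h.py <<'E'
def ori(yaw,flip=False):
    # tool x down, tool y along ring y (yaw of ring x, deg)
    a=np.radians(yaw); y=np.array([-np.sin(a),np.cos(a),0])*(-1 if flip else 1); x=np.array([0,0,-1.])
    M=np.c_[x,y,np.cross(x,y)]
    b=np.degrees(np.arctan2(-M[0,1],M[1,1])) # Ry(90) then Rz: pitch=90, roll=0 -> y=(-s,c)
    r=R.from_euler('xyz',[0,90,b],degrees=True).as_matrix(); assert np.allclose(r,M,atol=1e-6)
    return [0,90,float(b)]
E
python3 - <<'E'
from h import *
from rig import bot,planner,sensors
coil=onz('top',262.7,229.6,6); print('coil',coil, 'side',onz('side',230+485/5.5,175+345/5.5,5))
l1=np.array([569.4,56.4]);l2=np.array([535.6,103.1]);m=(l1+l2)/2
d=l1-l2; yl=np.degrees(np.arctan2(-d[0],d[1]))+180
c=coil[:2];print(m,'yaw lug',np.degrees(np.arctan2(-d[0]*-1,-d[1])),'yaw coil',np.degrees(np.arctan2(*(m-c)[::-1])),np.linalg.norm(m-c))
t=np.load('top0.npz');C=cloud('top',t['d']);z=C[...,2]
for x,y,w,h in((235,115,40,42),(150,155,60,60)):
    A=C[y:y+h,x:x+w].reshape(-1,3);A=A[A[:,2]>6];print(A.min(0),A.max(0))
print('max z',[ (tuple(np.round(C[v,u]))) for u,v in((478,104),(330,75),(380,175))])
for yaw in (33,35,37):
  for f in(0,1): print('pick',yaw,f,planner.ik([*m,36],ori(yaw,f)))
for yaw in range(0,360,30):
    a=np.radians(yaw);p=[579+51*np.cos(a),-227+51*np.sin(a)]
    for f in(0,1):
        q=[planner.ik([*p,z],ori(yaw,f)) for z in(120,210)]
        print(yaw,f,*[None if k is None else np.round(k) for k in q])
E
```

```text
coil [470.55573162  22.56339464   6.        ] side [578.16798452 -58.24728467   5.        ]
[552.5   79.75] yaw lug 35.89584396033834 yaw coil 34.910106826363226 99.92582725574404
[428.63578428   4.27956481   6.08049678] [ 705.04300994   62.28021753 1119.90814128]
[428.63578428   4.27956481   6.02774757] [ 619.01405183  256.18221489 1119.90814128]
max z [(np.float64(696.0), np.float64(-396.0), np.float64(149.0)), (np.float64(802.0), np.float64(-130.0), np.float64(23.0)), (np.float64(570.0), np.float64(-214.0), np.float64(104.0))]
pick 33 0 [ 24.27038357  25.06739963 -12.93226575   0.         -52.00033461
 -81.27038357]
pick 33 1 [ 24.27038357  25.06739963 -12.93226575   0.         -52.00033461
  98.72961643]
pick 35 0 [ 24.27038357  25.06739963 -12.93226575   0.         -52.00033461
 -79.27038357]
pick 35 1 [ 24.27038357  25.06739963 -12.93226575   0.         -52.00033461
 100.72961643]
pick 37 0 [ 24.27038357  25.06739963 -12.93226575   0.         -52.00033461
 -77.27038357]
pick 37 1 [ 24.27038357  25.06739963 -12.93226575   0.         -52.00033461
 102.72961643]
0 0 [ -6.  32.  12
[... 957 characters left out ...]
.] [-10.  20.   7.   0. -77. 130.]
210 1 [-10.  23.  -1.   0. -65. -50.] [-10.  20.   7.   0. -77. -50.]
240 0 [-12.  26.   3.   0. -67. 162.] [-12.  23.  12.   0. -78. 162.]
240 1 [-12.  26.   3.   0. -67. -18.] [-12.  23.  12.   0. -78. -18.]
270 0 [ -12.   29.    7.    0.  -68. -168.] [ -12.   26.   16.    0.  -80. -168.]
270 1 [-12.  29.   7.   0. -68.  12.] [-12.  26.  16.   0. -80.  12.]
300 0 [ -11.   31.   11.    0.  -70. -139.] [ -11.   28.   20.    0.  -82. -139.]
300 1 [-11.  31.  11.   0. -70.  41.] [-11.  28.  20.   0. -82.  41.]
330 0 [  -9.   32.   13.    0.  -71. -111.] [  -9.   30.   22.    0.  -82. -111.]
330 1 [ -9.  32.  13.   0. -71.  69.] [ -9.  30.  22.   0. -82.  69.]
```

Run:
```python
from h import *
from rig import bot,sensors
print([np.round(onz('top',u,v,z)) for u,v,z in((262,152,5),(245,128,20),(262,123,20),(257,138,3))])
p=[552.5,79.75]; 
bot.goto([*p,130],ori(35.4)); print(sensors.get_t(),sensors.get_eef_pos(),sensors.get_joint_pos())
for n in("top","side"):
    a,d=optics.read_camera(n); cv2.imwrite(f"pics/{n}1.png",a[:,:,::-1])
```

```text
[array([640.,  21.,   5.]), array([690.,  56.,  20.]), array([700.,  19.,  20.]), array([671.,  31.,   3.])]
2.0833 [552.59017402  80.60659687 130.27766675] [ 2.43484436e+01  1.95463862e+01 -5.78906682e+00 -2.35386049e-03
 -6.46280281e+01 -7.88530844e+01]
```

View pics/side1.png

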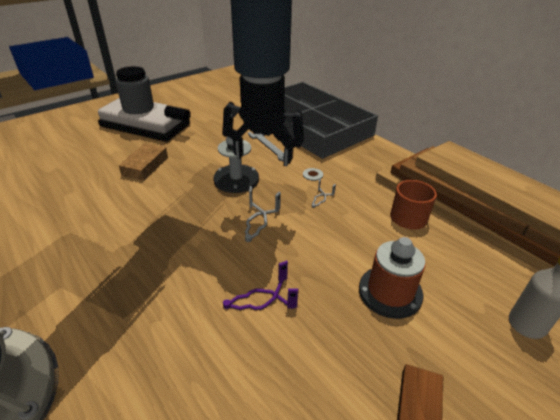

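The side view shows the open gripper above the large clip's lugs at (250,190) and (277,200), with the small clip clear at (322,193). I'll descend and pinch.

Run:
```python
from h import *
from rig import bot,sensors,hand
p=[552.5,79.75]
bot.line_to([*p,36]); print(sensors.get_t(),sensors.get_eef_pos(),sensors.get_contact_force(),sensors.get_grip_width())
hand.close_gripper(); print(sensors.get_t(),sensors.get_contact_force(),sensors.get_grip_width())
for n in("top","side"):
    a,d=optics.read_camera(n); cv2.imwrite(f"pics/{n}2.png",a[:,:,::-1])
bot.line_to([*p,190]); print(sensors.get_t(),sensors.get_eef_pos(),sensors.get_contact_force(),sensors.get_grip_width())
for n in("top","side"):
    a,d=optics.read_camera(n); cv2.imwrite(f"pics/{n}3.png",a[:,:,::-1]); np.savez(f'{n}3.npz',p=a,d=d)
s=cv2.imread('pics/side3.png')[60:240,160:360];t=cv2.imread('pics/top3.png')[100:280,170:370]
cv2.imwrite('pics/held.png',cv2.resize(np.hstack([t,s]),None,fx=2,fy=2,interpolation=cv2.INTER_CUBIC))
```

```text
2.9583 [553.2235385   80.03584549  36.86387233] [-0.42964954  0.0698438   0.14371262] 1.0003283974856063
3.6167 [-0.68908725 -0.49172817 11.14851473] 0.15137856364013502
4.8917 [551.82687339  79.64868247 188.77587118] [-0.15898772 -0.29599686 -0.163859  ] 0.14590980292981043
```

View pics/held.png

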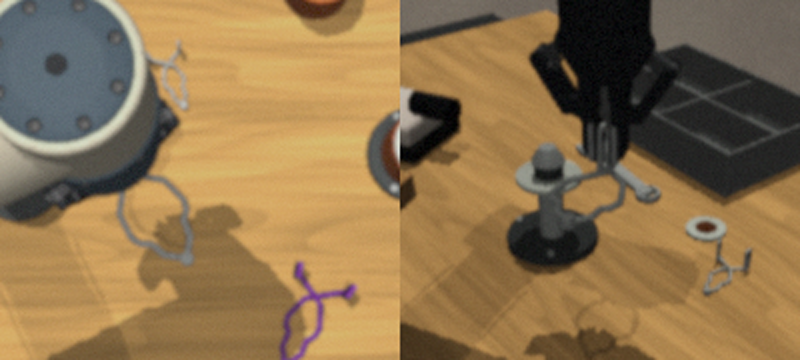

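The clip is held spread with its loop open. The back coil is at about top (263,230) and side (254,169). I'll triangulate it for tilt and offset, then check the far end of the path.

Run:
```python
from h import *
from rig import sensors,planner
s=cv2.imread('pics/side3.png')[110:190,200:310];t=cv2.imread('pics/top3.png')[170:250,210:300]
cv2.imwrite('pics/held2.png',np.hstack([cv2.resize(t,None,fx=4,fy=4,interpolation=cv2.INTER_CUBIC),cv2.resize(s,None,fx=4,fy=4,interpolation=cv2.INTER_CUBIC)]))
print(tri((263.5,230),(254,169)))
for n in('top','side'):
  C=cloud(n,np.load(f'{n}3.npz')['d']);x,y,w,h=(222,187,50,50) if n=='top' else (225,130,60,45)
  A=C[y:y+h,x:x+w].reshape(-1,3);
  A=A[(A[:,2]>100)&(A[:,2]<190)];a=np.radians(35.4)
  q=(A[:,:2]-[551.8,79.65])@np.array([[np.cos(a),-np.sin(a)],[np.sin(a),np.cos(a)]])
  for lo in range(-110,-20,10):
    k=(q[:,0]>lo)&(q[:,0]<lo+10)
    if k.sum()>2: print(n,lo,k.sum(),np.round([np.median(A[k,2]),q[k,1].min(),q[k,1].max()],1))
```

```text
(array([471.61529418,  13.05049105, 164.99978753]), np.float64(19.03839609770441))
top -110 38 [164.9  -5.2   9.3]
top -100 49 [160.6 -14.5  17.5]
top -90 34 [159.3 -17.4  21.7]
top -80 43 [158.7 -24.9  28.4]
top -70 39 [158.3 -30.   32.6]
top -60 35 [156.9 -31.3  34.1]
top -50 38 [156.7 -29.7  33.1]
top -40 39 [158.4 -28.2  30.5]
top -30 45 [158.  -24.   26.5]
side -110 59 [164.8  -8.1   5.5]
side -100 36 [160.9 -16.7  14.1]
side -90 28 [160.9 -18.9  18.3]
side -80 36 [160.3 -28.   25.6]
side -70 33 [159.5 -31.4  29.9]
side -60 25 [159.2 -32.7  31.7]
side -50 26 [159.1 -31.5  29.7]
side -40 29 [159.4 -29.7  27.7]
side -30 42 [157.8 -24.6  27.8]
```

View pics/held2.png

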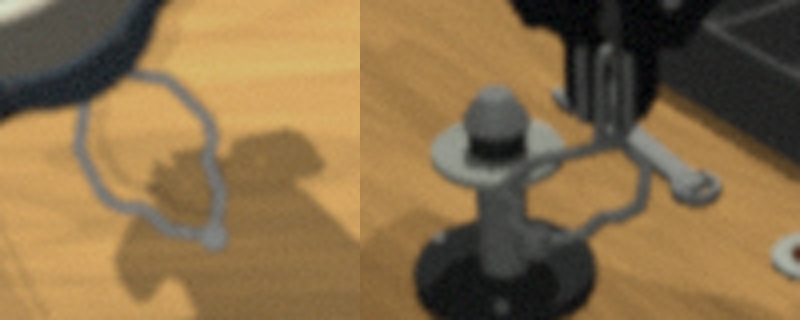

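Ring centre is about 33.5 mm below the TCP. It's nearly level and symmetric, with less than 2 mm lateral offset. Moving it above the nose of the sleeved arbor.

Run:
```python
from h import *
from rig import bot,sensors
yaw=35.4;a=np.radians(yaw);ax=np.array([579.2,-227.0]);p=ax+51*np.array([np.cos(a),np.sin(a)])
bot.line_to([551.8,79.6,205]);bot.line_to([*p,205],feed=150); bot.line_to([*p,172],feed=80);print(p,sensors.get_t(),sensors.get_eef_pos(),sensors.get_contact_force(),sensors.get_grip_width())
for n in("top","side"):
    b,d=optics.read_camera(n); cv2.imwrite(f"pics/{n}4.png",b[:,:,::-1]); np.savez(f'{n}4.npz',p=b,d=d)
s=cv2.imread('pics/side4.png')[160:320,320:480];t=cv2.imread('pics/top4.png')[100:260,310:470]
cv2.imwrite('pics/over.png',cv2.resize(np.hstack([t,s]),None,fx=2.5,fy=2.5,interpolation=cv2.INTER_CUBIC))
```

```text
[ 620.77151758 -197.45666021] 7.85 [ 620.84024706 -197.53811216  172.17512809] [-0.29159266  0.50653559 -0.80865975] 0.15278255180073336
```

View pics/over.png

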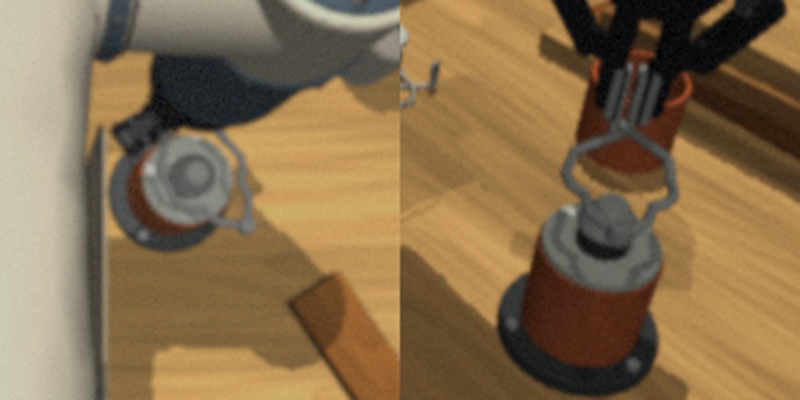

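Run:
```python
from h import *
a=np.radians(35.4)
for n in('top','side'):
  C=cloud(n,np.load(f'{n}4.npz')['d']);A=C.reshape(-1,3)
  A=A[(A[:,2]>127)&(A[:,2]<152)]
  q=(A[:,:2]-[579.2,-227])@np.array([[np.cos(a),-np.sin(a)],[np.sin(a),np.cos(a)]])
  for lo in range(-65,35,10):
    k=(q[:,0]>lo)&(q[:,0]<lo+10)&(abs(q[:,1])<45)
    if k.sum()>2: print(n,lo,k.sum(),np.round([np.median(A[k,2]),q[k,1].min(),q[k,1].max()],1))
```

```text
top -65 14 [147.9  -2.    7.4]
top -55 43 [146.7  -7.   12.2]
top -45 47 [143.3 -16.3  19.7]
top -35 37 [142.3 -18.5  22.8]
top -25 46 [141.2 -26.6  31.1]
top -15 38 [142.  -29.9  33.6]
top -5 35 [140.3 -29.9  33.8]
top 5 33 [140.7 -29.4  32.7]
top 15 27 [138.3 -23.4  29.9]
top 25 22 [137.8   8.7  23.2]
side -65 54 [146.9  -5.5   5.5]
side -55 62 [149.6  -8.7   9.4]
side -45 69 [145.  -18.1  17.8]
side -35 43 [144.7 -19.4  19.7]
side -25 69 [143.6 -28.2  28.6]
side -15 48 [143.1 -32.5  33.1]
side -5 37 [142.9 -30.7  32. ]
side 5 44 [143.5 -31.   31. ]
side 15 54 [145.3 -29.1  29.7]
side 25 67 [143.5 -23.1  21.5]
```

The ring is centred within about 1–2 mm. I'll lower it, watching the force.

Run:
```python
from h import *
from rig import bot,sensors
p=[620.77,-197.46]
for z in (150,135,128,125,123,122):
    bot.line_to([*p,z],feed=50); f=sensors.get_contact_force(); print(z,sensors.get_t(),np.round(sensors.get_eef_pos(),1),np.round(f,1))
    if f[2]>3: break
for n in("top","side"):
    b,d=optics.read_camera(n); cv2.imwrite(f"pics/{n}5.png",b[:,:,::-1]); np.savez(f'{n}5.npz',p=b,d=d)
s=cv2.imread('pics/side5.png')[180:340,320:480];t=cv2.imread('pics/top5.png')[100:260,310:470]
cv2.imwrite('pics/low.png',cv2.resize(np.hstack([t,s]),None,fx=2.5,fy=2.5,interpolation=cv2.INTER_CUBIC))
```

```text
150 8.5417 [ 620.8 -197.5  149.9] [ 0.1  0.1 -0.2]
135 8.9917 [ 620.6 -197.5  134.6] [-0.  -0.2 -1.5]
128 9.2833 [ 620.5 -197.4  127.5] [-0.1 -0.4 -0.1]
125 9.5333 [ 620.7 -197.4  124.8] [-0.1 -0.  -0.7]
123 9.7833 [ 621.5 -197.7  124. ] [0.8 0.2 3.8]
```

View pics/low.png

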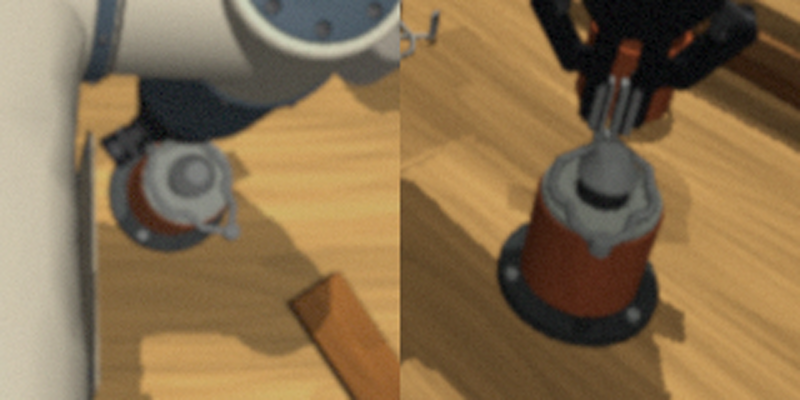

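The ring lies on the washer (contact 3.8 N) around the groove, with the coil at about side (560,340)/2.5 overhanging the edge. Time to release.

Run:
```python
from h import *
from rig import bot,sensors,hand
hand.open_gripper(); bot.dwell(0.3); print(sensors.get_t(),np.round(sensors.get_contact_force(),1),sensors.get_grip_width())
for n in("top","side"):
    b,d=optics.read_camera(n); cv2.imwrite(f"pics/{n}6.png",b[:,:,::-1])
s=cv2.imread('pics/side6.png')[180:340,320:480];t=cv2.imread('pics/top6.png')[100:260,310:470]
cv2.imwrite('pics/rel.png',cv2.resize(np.hstack([t,s]),None,fx=2.5,fy=2.5,interpolation=cv2.INTER_CUBIC))
```

```text
10.8833 [-0.6  0.5 -0.4] 1.0000329037403846
```

View pics/rel.png

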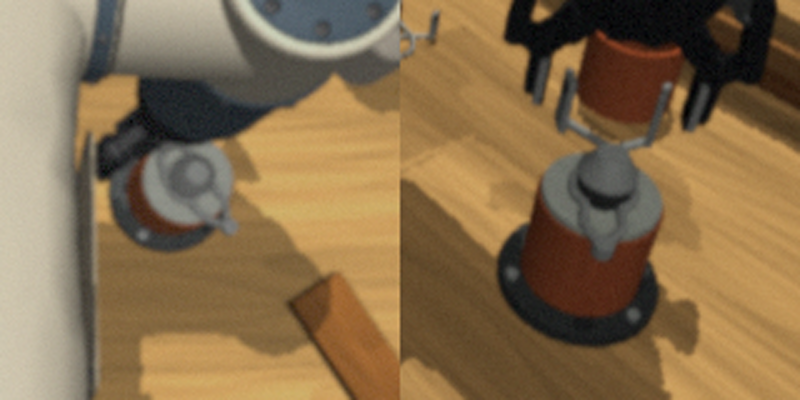

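The ring has contracted around the groove, and the fingers are clear of the lugs on both sides. I'll retract straight up, move aside and check.

Run:
```python
from h import *
from rig import bot,sensors,hand
bot.line_to([621,-197.5,260],feed=100); bot.goto([480,80,280],ori(35.4)); bot.dwell(0.3);print(sensors.get_t(),np.round(sensors.get_contact_force(),1))
a=np.radians(35.4)
for n in("top","side"):
    b,d=optics.read_camera(n); cv2.imwrite(f"pics/{n}7.png",b[:,:,::-1])
    A=cloud(n,d).reshape(-1,3); A=A[(A[:,2]>80)&(A[:,2]<140)]
    q=(A[:,:2]-[579.2,-227])@np.array([[np.cos(a),-np.sin(a)],[np.sin(a),np.cos(a)]])
    for lo in(-65,-55,-45,20,30,40,50):
        k=(q[:,0]>lo)&(q[:,0]<lo+10)&(abs(q[:,1])<40)
        if k.sum()>2: print(n,lo,k.sum(),np.round([np.median(A[k,2]),A[k,2].max(),q[k,1].min(),q[k,1].max()],1))
s=cv2.imread('pics/side7.png')[190:310,340:460];t=cv2.imread('pics/top7.png')[120:240,320:440]
cv2.imwrite('pics/fin.png',cv2.resize(np.hstack([t,s]),None,fx=3.3,fy=3.3,interpolation=cv2.INTER_CUBIC))
```

```text
13.9917 [-0.6 -0.7 -0.9]
top -55 33 [ 94.1 100.5  -7.3   5.1]
top -45 36 [89.  96.  -9.2 10. ]
top 20 128 [ 85.7 100.2 -30.7  28.3]
top 30 65 [ 93.9 101.5 -20.6  18.6]
top 40 98 [108.  136.5 -28.9  32.4]
top 50 65 [118.4 137.1 -28.9  34.2]
side -55 80 [95.4 98.  -8.6  3.7]
side -45 43 [ 92.   97.8 -12.6   9.8]
side 20 52 [ 86.8  93.3 -31.7  27.8]
side 30 43 [ 99.1 101.6 -22.9  19.1]
side 40 239 [107.9 135.5 -29.8  30.9]
side 50 59 [125.3 136.7 -31.1  32.7]
```

View pics/fin.png

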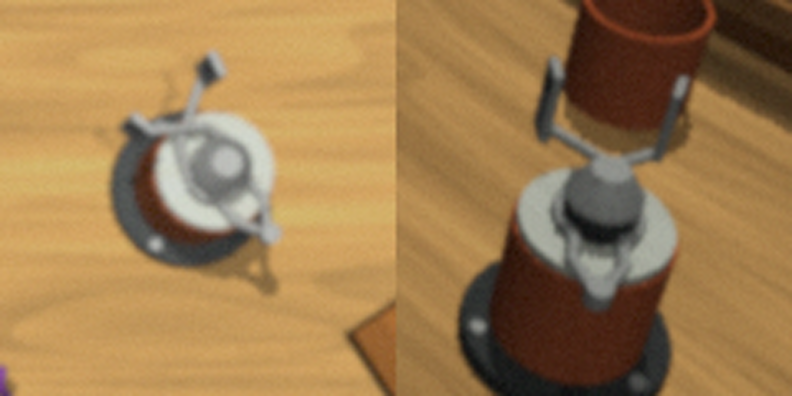

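Seated in the groove. I'll check for tilt by comparing coil and lug heights with the initial flat-on-bench readings taken the same way.

Run:
```python
from h import *
from rig import sensors
a=np.radians(35.4);Rm=np.array([[np.cos(a),-np.sin(a)],[np.sin(a),np.cos(a)]])
for n in('top','side'):
  for lab,D,o,z0 in(('bench',np.load(f'{n}0.npz')['d'],[552.5,79.75],0),('now',optics.read_camera(n)[1],np.array([579.2,-227])+50*np.array([np.cos(a),np.sin(a)]),86)):
    A=cloud(n,D).reshape(-1,3);q=(A[:,:2]-o)@Rm;z=A[:,2]-z0
    c=(abs(q[:,0]+102)<8)&(abs(q[:,1])<8)&(z>3)&(z<25)
    r=[np.percentile(z[c],80) if c.any() else None,c.sum()]
    for s in(1,-1):
        k=(abs(q[:,0])<16)&(abs(q[:,1]-s*29)<10)&(z>25)&(z<65); r+=[np.percentile(z[k],80),k.sum(),q[k].mean(0).round(1)]
    print(n,lab,r)
```

```text
top bench [np.float64(10.954267330514813), np.int64(27), np.float64(45.63216637833748), np.int64(19), array([ 0.5, 30. ]), np.float64(45.54802948246811), np.int64(21), array([  0.3, -27.8])]
top now [np.float64(10.365379936550903), np.int64(35), np.float64(47.22228744023175), np.int64(42), array([-1.5, 30.8]), np.float64(47.11688532092951), np.int64(44), array([ -0. , -25.4])]
side bench [np.float64(10.664491466206028), np.int64(38), np.float64(46.25038206868352), np.int64(38), array([-1. , 27.6]), np.float64(44.94138437926008), np.int64(60), array([  0.4, -29.9])]
side now [np.float64(10.48075823517063), np.int64(67), np.float64(47.8103334863074), np.int64(91), array([-2.5, 28.8]), np.float64(48.186875508585864), np.int64(62), array([ -2.7, -27.1])]
```

Run:
```python
from rig import bot,sensors
print(sensors.get_t(),sensors.get_contact_force()); bot.sign_off()
```

```text
14.1917 [-0.49322602  0.61375657  0.42857735]
the job is handed in; nothing more can be done
```

The large steel snap ring is in the groove of the sleeved arbor, and the job was handed in at about 14.2 s of the 40 s allowed. `sign_off` reports no verdict, so whether it passed rests on my own checks.

I pinched the lugs on the bench and carried the ring over spread. I lowered it over the nose until it touched the washer at 3.8 N, then let go and backed the arm off.

Last checks, from both cameras:
- **Fit:** the lugs are back to about 56 mm apart, so the ring has contracted. Its centre is about 1–3 mm from the arbor's axis and sits on the washer.
- **Tilt:** the lug end reads 1.5–3 mm higher relative to the washer than it did flat on the bench, while the back coil reads the same. That is about 1–2°, well under the 10° limit.
- **Robot:** the wrist force was within noise (under 1 N) at the end, with the gripper clear of everything.

No check failed. My one early attempt to triangulate the back coil disagreed between the cameras by 19 mm because I picked the wrong pixel in the side view. I used the depth readings instead, and those agreed to about 2–3 mm.

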